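# Dock the paint box over the sill

## Robot

A 6-joint arm with a two-finger parallel gripper is mounted at the origin on the work surface. World frame = base frame: x ahead of the robot, y to its left, z up, the work surface at z = 0. Lengths are in m, angles in rad, forces in N, time in s.
With the tool pointing down it reaches from about 0.375 to 0.975 m from the base axis. Payload 3.8 kg.
Tool frame: the origin (TCP) lies midway between the tips of the shut fingers; the grasp point (between the pads) lies 19 mm behind it (arm.tcp_to_grasp is the z of the grasp point in the tool frame, in m); z points along the fingers, y is the line along which they close (so a half turn about z gives the same grasp; the last joint's range is limited). The gripper opens to 85 mm and grips with 20 to 120 N. Pads are 22 mm wide; open, the fingers measure 114 mm over their backs; the gripper's body (76 mm by 85 mm) begins 54 mm behind the grasp point. The pads swing forward as they close: fully open they stand 13 mm farther back than shut.
Start: joints at [-1.379, 0.264, 1.604, -0, 1.274, -0.037], TCP at [0.153, -0.657, 0.231] pointing down, gripper open.
Joint ranges: [-2.63, 2.63], [-0.94, 2.18], [0.31, 2.57], [-1.31, 4.45], [0, 2.66], [-2.55, 2.55]. Speed limits (rad/s): [2.57, 2.57, 3.14, 3.14, 3.14, 3.14].

## Interface

Orientations are given as a rotation vector (axis times angle).
In Python, from plant import arm gives the robot as it stands. The module is installed in compiled form; this text tells all that it offers.
- The arm moves only by the tool play_rows, never from a script. Its argument "targets" is a list of rows, each a list of 3 entries, a list of its own where there are three numbers: the finger opening in mm, from 0 to 85.4, then the shift along the tool's x, y, z in mm, then the turn about the tool's z in degrees. In form: [[hand, [dx, dy, dz], spin], ...]. A call has exactly 5 rows; each row is the pose to reach, as a shift and turn from the pose commanded when the call began, along the tool's axes at that moment; what a row does not reach only later rows make up. A row lasts 1/12 s, in which the tool goes at most 41.7 mm and 7.16 degrees, less where a joint would pass 70% of its speed; a pose out of reach is approached as far as the arm can. A call with a gripper value outside its range is refused whole. The fingers move at their own pace and stop on an object; the grip force is fixed at half the most. Time passes only in rows, so rows that repeat a pose let the fingers close, or fill a call up. It gives the time, the measured TCP pose, the force, the opening and the grip force at its end, in the units of the state.
- arm.sense(): the state, without advancing time (a new reading comes with each control period).
- arm.read_camera(name): name is "side" or "top"; returns a dict with "image" (384x512x3 uint8, blue, green, red), "vertical_fov" (degrees; the focal length in pixels is half the picture's height over the tangent of half this angle, whatever the lens; pixels are square), "cx", "cy" (the principal point, pixels), "origin" and "orientation" of the camera in the world. Camera axes: x right, y down, z forward; pixel columns grow to the right and rows downward; lengths in m; the calibration is good to about 2 mm. A picture is of the moment at which its call begins. There is no depth.
- arm.job_done(): hands the job in; it is judged then, once.
The state is a dict: "time": time; "joint_pos": joint angles; "joint_vel": joint speeds; "joint_torque": joint torques, N m; "ee_pos": TCP position; "tcp_rot": TCP orientation; "ft_force": force on the tool from outside, world axes, zero at the start; "torque": the same for the moment, N m; "opening": opening from 0.0 (shut) to 1.0 (fully open); "grip_force": force on a finger pad.
Only numpy, scipy, OpenCV 4.12 (cv2) and the standard library are available. Lean on these libraries where they do the work, as an engineer would, in place of code of your own. Each camera call takes 0.05 s, during which the arm holds its last target. There are 200 camera calls.

## Task

The wooden paint box stands in front of its bay on the studio table. Lift the edge of its blue-banded leading end and rest it on the bay's red sill while the tail edge stays on the table, then push the box on over the sill until it lies flat on the table inside the bay, wholly behind the sill. Do not carry the box through the air, and leave the jars, tubes, brush pot, cutter and tin where they stand.

Things in the scene. Friction and masses are not known exactly. Their poses are not given: they have to be found in the camera images.
- paint_box: Closed light-wood paint box, 130 long (x) x 104 wide (y) x 60 high, 0.43 to 0.87 kg. Origin: centre of its underside; x points to the leading end (next to a blue band round the box), z up through the lid. On the lid, nearer the leading end, stands a dark wooden carrying handle.
- handle (a point): Centre of the handle bar, at (30, 0, 90) in the box's frame. The bar is 74 long (along x), 16 wide (y), 18 high, its underside 21 above the lid, on a post near each end. Pinch it across its 16 mm width (along y).
- lead_edge (a point): Middle of the bottom edge of the box's leading end, at (65, 0, 0) in the box's frame.
- tail_edge (a point): Middle of the bottom edge of the box's rear (tail) end, at (-65, 0, 0) in the box's frame.
- bay: Fixed wooden bay, open at the front. Origin: middle of its red sill's outer face, at table level; x points level into the bay, z up. Sill: 14 deep (x 0 to 14), 14 high. Behind it the floor is the bare table, up to a back stop at x 160 (30 high). Inner width 126 (y -63 to 63); side walls 18 thick, 35 high, rising to the shelf for x 0 to 70.
- shelf_edge (a point): Middle of the lower front edge of the jar shelf across the bay's entrance, at (-20, 0, 215) in the bay's frame. The shelf spans x -20 to 75, y -130 to 130; jars on it reach up to 290. It overhangs the sill, so an upright gripper fouls it: lean the tool back from under it.
- jar_cream: Bystander: white jar with black lid, diameter 72, 85 high, origin centre of underside.
- jar_ochre: Bystander: clear jar with yellow label and black lid, diameter 68, 80 high, origin centre of underside.
- tube_yellow: Bystander: yellow paint tube lying, about 125 x 42 x 24 high, origin under its middle, x towards the cap.
- tube_blue: Bystander: blue paint tube lying, about 125 x 42 x 24 high, origin under its middle, x towards the cap.
- brush_pot: Bystander: terracotta pot with brushes, diameter 72, pot 90 and brushes about 190 high, origin centre of underside.
- cutter: Bystander: yellow utility knife lying, 140 x 26 x 16 high, origin under its middle.
- tin: Bystander: tin with orange label, diameter 76, 100 high, origin centre of underside.
Not all that is in view belongs to the job. What is shaped like the paint_box but pink is not meant.

How it is judged:
By the outcome, as a careful person would: the job done as asked, in the order asked, and still so for the second after the job is handed in, with the robot touching nothing.
It also fails if it takes over 64 s, if anything falls off the work surface, if the arm or the gripper's body presses on something with over 40 N, if the wrist force passes 120 N, or if a joint passes its speed limit or range.

## Working session

There is one attempt and no reset: what is moved stays moved. The work goes in short steps, Python scripts to look and compute and a tool call to move; the robot and the scene stay as the last step left them, time stands still between calls to the robot, and variables do not carry over. Pictures are saved under pics/ and viewed, at most 10 in all, crops included, and the job is handed in when it is done.

Besides the shell and the picture viewer there is one more tool, called after ">>>" as name([rows], argument=value, ...), one row to a line, values as JSON. play_rows: Moves the arm, as the interface text tells. Its arguments: {"type":"object","properties":{"targets":{"type":"array","items":{"type":"array"}}},"required":["targets"]}

```bash
mkdir -p pics; cat > h.py <<'E'
import numpy as np,cv2,json
from scipy.spatial.transform import Rotation as R
from plant import arm
def cam(n):
    c=arm.read_camera(n);return c
def KR(c):
    o=np.array(c["orientation"],float)
    M=R.from_rotvec(o).as_matrix() if o.size==3 else (o.reshape(3,3) if o.size==9 else None)
    h=c["image"].shape[0];f=h/2/np.tan(np.radians(c["vertical_fov"])/2)
    return f,M,np.array(c["origin"],float)
def ray(c,u,v):
    f,M,o=KR(c);d=M@np.array([(u-c["cx"])/f,(v-c["cy"])/f,1]);return o,d
def onz(c,u,v,z):
    o,d=ray(c,u,v);return o+d*(z-o[2])/d[2]
def proj(c,p):
    f,M,o=KR(c);q=M.T@(np.array(p)-o);return np.array([c["cx"]+f*q[0]/q[2],c["cy"]+f*q[1]/q[2]])
def tri(c1,p1,c2,p2):
    o1,d1=ray(c1,*p1);o2,d2=ray(c2,*p2)
    t=np.linalg.lstsq(np.c_[d1,-d2],o2-o1,rcond=None)[0]
    a,b=o1+d1*t[0],o2+d2*t[1];return (a+b)/2,np.linalg.norm(a-b)
E
python3 - <<'E'
from h import *
for n in("side","top"):
    c=cam(n);cv2.imwrite(f"pics/{n}0.png",cv2.resize(c["image"],(800,600),interpolation=cv2.INTER_CUBIC))
    print({k:v for k,v in c.items() if k!="image"})
print(arm.sense(),arm.tcp_to_grasp)
E
```

```text
{'vertical_fov': 43.53322314960969, 'cx': 250.4911586418753, 'cy': 192.83202749816803, 'origin': array([0.51468512, 1.21262017, 0.98836838]), 'orientation': array([-0.05908666,  2.78243361, -1.45507383])}
{'vertical_fov': 42.3209667125629, 'cx': 253.2694686684479, 'cy': 188.28682869655884, 'origin': array([ 0.39891002, -0.00324229,  1.43235128]), 'orientation': array([-2.1750009 ,  2.16811832, -0.12637148])}
{'time': 0.1, 'joint_pos': array([-1.37894366e+00,  2.64683097e-01,  1.60525494e+00,  1.76532380e-05,
        1.27371617e+00, -3.68789649e-02]), 'joint_vel': array([-0.00147232, -0.00081431, -0.0017036 ,  0.00015326, -0.00071754,
        0.00039622]), 'joint_torque': array([ 9.56102740e-04, -5.16706574e+01, -3.68589413e+01, -2.12366035e-05,
        6.30435461e-03,  1.86400757e-05]), 'ee_pos': array([ 0.15294036, -0.65675384,  0.23007352]), 'tcp_rot': array([-3.11902742e+00, -3.58265305e-01,  2.24099917e-04]), 'ft_force': array([-0.18243387,  1.07417282, -0.0162778 ]), 'torque': array([ 0.01850563, -0.01077165,  0.01916901]), 'grip_force': 0.0, 'opening': 1.0003432619395565} -0.0187
```

View pics/side0.png

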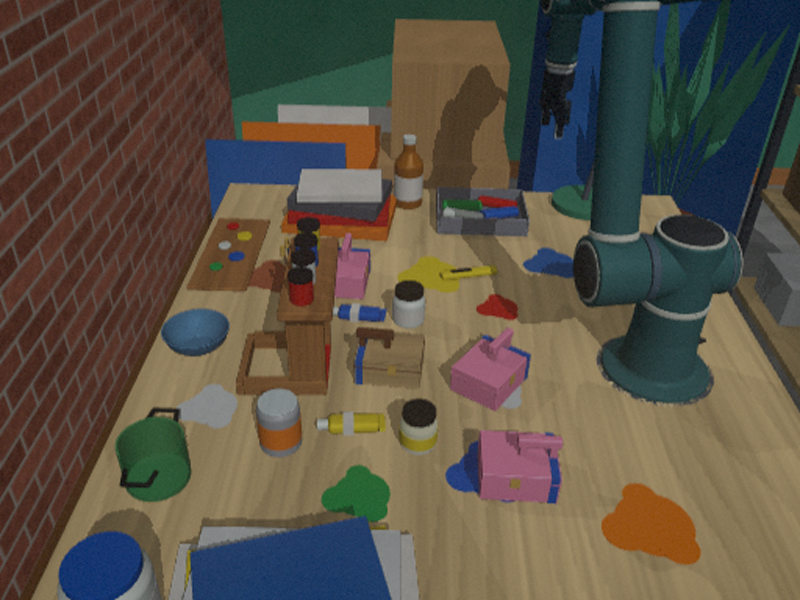

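View pics/top0.png

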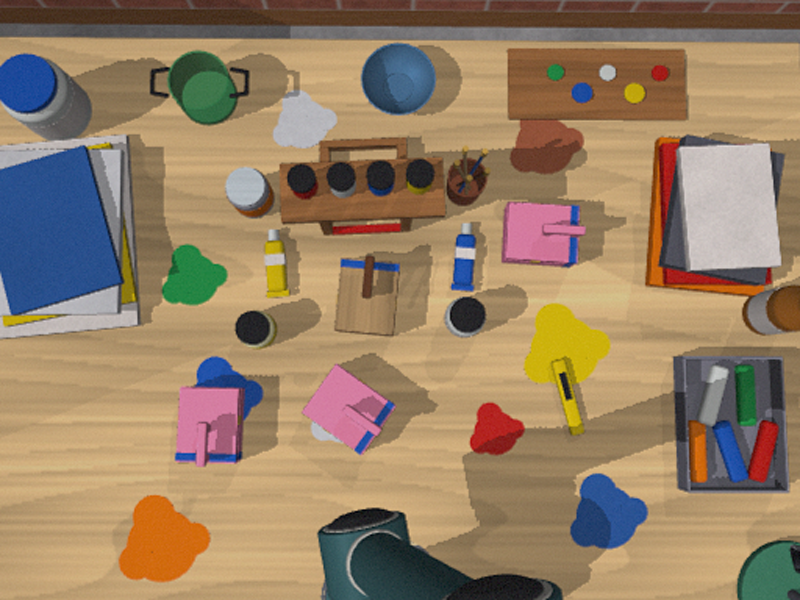

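The side view shows the wooden box at about (390,358) with its blue band facing the bay, and the bay with its red sill at about (327,358). In the top view the box is at (369,297), the sill at (366,228) and the shelf at (362,190). Next I'll measure from masks.

```bash
cat > meas.py <<'E'
from h import *
def blobs(c,lo,hi,roi,n=1):
    x0,y0,x1,y1=roi;hsv=cv2.cvtColor(c["image"],cv2.COLOR_BGR2HSV)
    m=np.zeros(hsv.shape[:2],np.uint8);m[y0:y1,x0:x1]=cv2.inRange(hsv,lo,hi)[y0:y1,x0:x1]
    cs=sorted(cv2.findContours(m,cv2.RETR_EXTERNAL,cv2.CHAIN_APPROX_NONE)[0],key=cv2.contourArea)[::-1][:n]
    return [(cv2.contourArea(k),cv2.minAreaRect(k)) for k in cs]
E
python3 - <<'E'
from meas import *
t=cam("top");s=cam("side")
f=1.5625
def show(nm,c,lo,hi,roi,z):
    for a,r in blobs(c,lo,hi,[int(q/f) for q in roi]):
        b=cv2.boxPoints(r);print(nm,a,np.round(r[0],1),"corners px",np.round(b*f).astype(int).tolist(),"xyz@z",[np.round(onz(c,*p,z)[:2]*1000).tolist() for p in b])
show("band top",t,(105,120,40),(125,255,255),(325,250,415,285),.06)
show("handle top",t,(0,60,20),(15,255,110),(350,245,390,310),.099)
show("sill top",t,(0,150,60),(8,255,255),(310,215,420,240),.014)
show("sill side",s,(0,150,60),(8,255,255),(310,320,345,400),.014)
a=cv2.resize(t["image"][80:225,160:315],None,fx=4,fy=4,interpolation=cv2.INTER_CUBIC)
b=cv2.resize(s["image"][130:260,140:290],None,fx=4,fy=4,interpolation=cv2.INTER_CUBIC)
cv2.imwrite("pics/tc.png",a);cv2.imwrite("pics/sc.png",b)
E
```

```text
band top 51.5 [246.5 170.3] corners px [[373, 268], [374, 261], [398, 264], [397, 271]] xyz@z [[592.0, 24.0], [604.0, 23.0], [599.0, -20.0], [587.0, -19.0]]
handle top 125.5 [235.4 177. ] corners px [[362, 297], [364, 256], [374, 256], [371, 297]] xyz@z [[536.0, 42.0], [608.0, 39.0], [607.0, 22.0], [535.0, 26.0]]
sill top 175.5 [234.1 146. ] corners px [[331, 226], [400, 223], [400, 231], [332, 234]] xyz@z [[678.0, 103.0], [684.0, -25.0], [669.0, -26.0], [663.0, 102.0]]
sill side 34.5 [209.5 232. ] corners px [[325, 344], [330, 344], [330, 381], [325, 381]] xyz@z [[680.0, -25.0], [670.0, -26.0], [658.0, 93.0], [667.0, 94.0]]
```

View pics/tc.png

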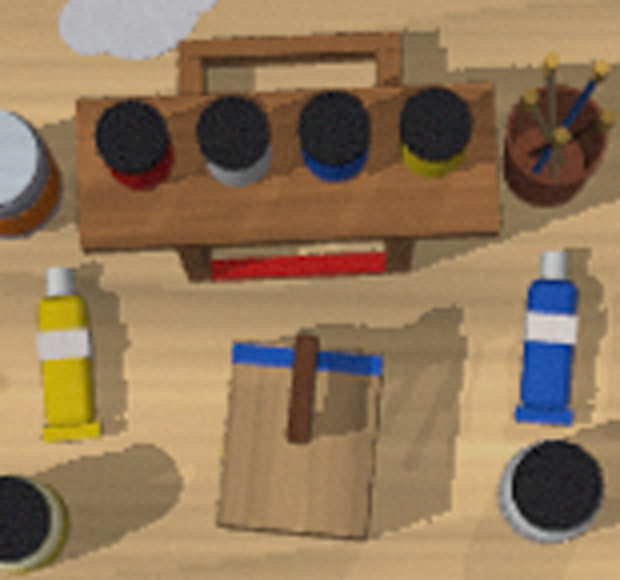

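View pics/sc.png

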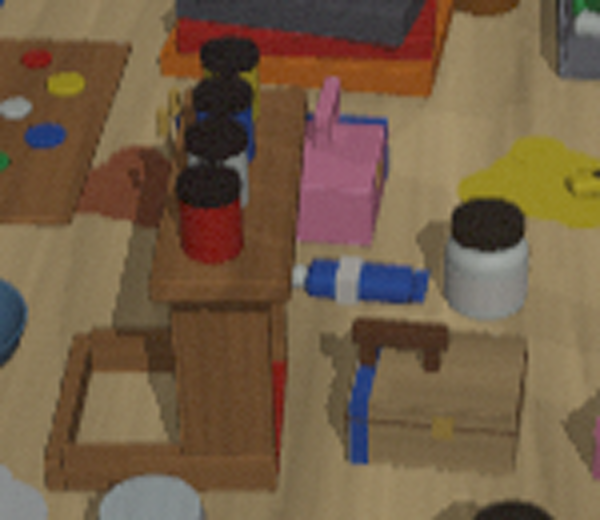

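>>> play_rows([
  [85,[0,0,-40],0],
  [85,[0,0,-80],0],
  [85,[0,0,-120],0],
  [85,[0,0,-160],0],
  [85,[0,0,-160],0],
])

```text
time: 0.62
ee_pos: [0.1537, -0.6603, 0.4029]
tcp_rot: [3.105, 0.357, 0.002]
ft_force: [0.3, -0.3, 2.5]
opening: 0.997
grip_force: 0.0
```

>>> play_rows([
  [85,[0,0,-41],0],
  [85,[0,0,-82],0],
  [85,[0,0,-123],0],
  [85,[0,0,-164],0],
  [85,[0,0,-205],0],
])

```text
time: 1.03
ee_pos: [0.153, -0.6569, 0.598]
tcp_rot: [-3.121, -0.359, 0.0]
ft_force: [0.4, -1.4, 0.8]
opening: 1.0
grip_force: 0.0
```

>>> play_rows([
  [85,[0,0,-41],0],
  [85,[0,0,-82],0],
  [85,[0,0,-123],0],
  [85,[0,0,-164],0],
  [85,[0,0,-205],0],
])

```text
time: 1.45
ee_pos: [0.1481, -0.637, 0.7451]
tcp_rot: [3.117, 0.358, 0.002]
ft_force: [1.0, -5.9, -0.9]
opening: 0.994
grip_force: 0.0
```

>>> play_rows([
  [85,[0,0,-41],0],
  [85,[0,0,-82],0],
  [85,[0,0,-123],0],
  [85,[0,0,-164],0],
  [85,[0,0,-205],0],
])

```text
time: 1.87
ee_pos: [0.1337, -0.5739, 0.8019]
tcp_rot: [3.078, 0.354, 0.008]
ft_force: [-0.7, -0.2, 0.0]
opening: 1.0
grip_force: 0.0
```

```bash
python3 - <<'E'
from h import *
s=arm.sense();print(s["time"],s["joint_pos"].round(3),s["ee_pos"].round(3),R.from_rotvec(s["tcp_rot"]).as_matrix().round(3).tolist())
t=cam("top")
P=[onz(t,160+x/4,80+y/4,.06)[:2]*1000 for x,y in[(232,343),(383,356),(368,538),(218,524)]]
print(np.round(P),np.mean(P,0))
P=np.array(P)
for a,b in((3,0),(2,1),(1,0),(2,3)): d=P[b]-P[a];print(np.hypot(*d),np.degrees(np.arctan2(d[1],d[0])))
print([onz(t,160+x/4,80+y/4,.23)[:2].round(3) for x,y in[(83,250),(500,234),(495,84),(77,98)]])
E
```

```text
1.8667 [-1.385  0.404  0.311  0.003  2.383 -0.041] [ 0.134 -0.574  0.802] [[0.974, 0.227, 0.01], [0.227, -0.973, -0.043], [-0.0, 0.044, -0.999]]
[[608.  82.]
 [599. -24.]
 [472. -14.]
 [482.  90.]] [540.38004839  33.68682829]
126.83412442409124 -3.7938431190913304
127.57699324912296 -4.545423070421184
105.86496762411376 85.26689401146521
104.20650692398421 84.84944539246128
[array([0.64 , 0.163]), array([ 0.651, -0.093]), array([ 0.746, -0.09 ]), array([0.735, 0.169])]
```

>>> play_rows([
  [85,[0,41,0],0],
  [85,[0,82,0],0],
  [85,[0,123,0],0],
  [85,[0,164,0],0],
  [85,[0,205,0],0],
])

```text
time: 2.33
ee_pos: [0.1561, -0.6704, 0.7358]
tcp_rot: [3.059, 0.351, 0.011]
ft_force: [-0.2, -0.1, 0.3]
opening: 0.995
grip_force: 0.0
```

>>> play_rows([
  [85,[0,41,0],0],
  [85,[0,82,0],0],
  [85,[0,123,0],0],
  [85,[0,164,0],0],
  [85,[0,205,0],0],
])

```text
time: 2.75
ee_pos: [0.174, -0.7471, 0.6761]
tcp_rot: [3.032, 0.348, 0.016]
ft_force: [-0.5, 0.2, 0.9]
opening: 0.997
grip_force: 0.0
```

```bash
python3 - <<'E'
from h import *
s=arm.sense();print(s["time"],s["joint_pos"].round(3),s["ee_pos"].round(3),R.from_rotvec(s["tcp_rot"]).as_matrix().round(3).tolist())
E
```

```text
2.75 [-1.376  0.597  0.311  0.004  2.143 -0.032] [ 0.174 -0.747  0.676] [[0.974, 0.226, 0.021], [0.227, -0.97, -0.088], [-0.0, 0.09, -0.996]]
```

>>> play_rows([
  [85,[0,140,-150],0],
  [85,[0,140,-150],0],
  [85,[0,140,-150],0],
  [85,[0,140,-150],0],
  [85,[0,140,-150],0],
])

```text
time: 3.17
ee_pos: [0.1728, -0.7418, 0.6929]
tcp_rot: [2.999, 0.345, 0.021]
ft_force: [-0.1, 0.5, 0.5]
opening: 0.996
grip_force: 0.0
```

>>> play_rows([
  [85,[0,700,-700],0],
  [85,[0,700,-700],0],
  [85,[0,700,-700],0],
  [85,[0,700,-700],0],
  [85,[0,700,-700],0],
])

```text
time: 3.58
ee_pos: [0.1723, -0.7401, 0.7042]
tcp_rot: [2.972, 0.342, 0.026]
ft_force: [-0.3, 0.0, -0.8]
opening: 0.995
grip_force: 0.0
```

```bash
python3 - <<'E'
from h import *
s=arm.sense();print(s["time"],s["joint_pos"].round(3),s["ee_pos"].round(3),R.from_rotvec(s["tcp_rot"]).as_matrix().round(3).tolist())
E
```

```text
3.5833 [-1.377  0.562  0.311  0.006  2.118 -0.032] [ 0.172 -0.74   0.704] [[0.974, 0.224, 0.034], [0.227, -0.963, -0.146], [-0.0, 0.15, -0.989]]
```

>>> play_rows([
  [85,[145,-129,-20],0],
  [85,[145,-129,-20],0],
  [85,[145,-129,-20],0],
  [85,[145,-129,-20],0],
  [85,[145,-129,-20],0],
])

```text
time: 4.0
ee_pos: [0.2855, -0.5771, 0.7054]
tcp_rot: [2.972, 0.344, 0.028]
ft_force: [-0.2, 0.0, 0.8]
opening: 0.996
grip_force: 0.0
```

>>> play_rows([
  [85,[145,-129,-20],0],
  [85,[145,-129,-20],0],
  [85,[145,-129,-20],0],
  [85,[145,-129,-20],0],
  [85,[145,-129,-20],0],
])

```text
time: 4.42
ee_pos: [0.3969, -0.4172, 0.7056]
tcp_rot: [2.973, 0.345, 0.028]
ft_force: [-0.3, -0.1, 0.8]
opening: 0.996
grip_force: 0.0
```

>>> play_rows([
  [85,[145,-129,-20],0],
  [85,[145,-129,-20],0],
  [85,[145,-129,-20],0],
  [85,[145,-129,-20],0],
  [85,[145,-129,-20],0],
])

```text
time: 4.83
ee_pos: [0.5087, -0.2573, 0.7054]
tcp_rot: [2.974, 0.345, 0.027]
ft_force: [-0.4, -0.2, 0.4]
opening: 0.991
grip_force: 0.0
```

```bash
cat >> h.py <<'E'
def st():
    s=arm.sense();M=R.from_rotvec(s["tcp_rot"]).as_matrix()
    print("t",round(s["time"],2),"q",s["joint_pos"].round(2),"p",(s["ee_pos"]*1000).round(),"lean deg xy",np.degrees(np.arcsin(M[:2,2])).round(1),"yaw of tool x",np.degrees(np.arctan2(M[1,0],M[0,0])).round(1),"F",s["ft_force"].round(1),"op",round(s["opening"],3))
    return s,M
def d(M,*w): print("world",w,"-> tool",(M.T@np.array(w,float)).round().tolist())
E
python3 -c "
from h import *
s,M=st();d(M,100,0,0);d(M,0,100,0);d(M,0,0,100)"
```

```text
t 4.83 q [-0.44  0.1   0.94 -0.13  2.01  0.84] p [ 509. -257.  705.] lean deg xy [ 2.  -8.3] yaw of tool x 13.3 F [-0.4 -0.2  0.4] op 0.991
world (100, 0, 0) -> tool [97.0, 23.0, 3.0]
world (0, 100, 0) -> tool [23.0, -96.0, -14.0]
world (0, 0, 100) -> tool [0.0, 15.0, -99.0]
```

>>> play_rows([
  [85,[53,-187,-27],0],
  [85,[53,-187,-27],0],
  [85,[53,-187,-27],0],
  [85,[53,-187,-27],0],
  [85,[53,-187,-27],0],
])

```text
time: 5.25
ee_pos: [0.5156, -0.0612, 0.7046]
tcp_rot: [2.974, 0.345, 0.027]
ft_force: [1.1, -0.1, 0.1]
opening: 0.996
grip_force: 0.0
```

>>> play_rows([
  [85,[53,-187,-27],0],
  [85,[53,-187,-27],0],
  [85,[53,-187,-27],0],
  [85,[53,-187,-27],0],
  [85,[53,-187,-27],0],
])

```text
time: 5.67
ee_pos: [0.5245, 0.135, 0.7028]
tcp_rot: [2.974, 0.345, 0.026]
ft_force: [0.7, -0.0, -0.4]
opening: 0.993
grip_force: 0.0
```

>>> play_rows([
  [85,[53,-187,-27],0],
  [85,[53,-187,-27],0],
  [85,[53,-187,-27],0],
  [85,[53,-187,-27],0],
  [85,[53,-187,-27],0],
])

```text
time: 6.08
ee_pos: [0.5333, 0.3313, 0.7009]
tcp_rot: [2.973, 0.345, 0.024]
ft_force: [1.3, -0.2, 0.4]
opening: 0.999
grip_force: 0.0
```

>>> play_rows([
  [85,[53,-187,-27],0],
  [85,[53,-187,-27],0],
  [85,[53,-187,-27],0],
  [85,[53,-187,-27],0],
  [85,[53,-187,-27],0],
])

```text
time: 6.5
ee_pos: [0.5237, 0.5017, 0.6647]
tcp_rot: [2.978, 0.35, 0.04]
ft_force: [0.3, -0.7, 0.7]
opening: 1.0
grip_force: 0.0
```

>>> play_rows([
  [85,[600,-260,-748],0],
  [85,[600,-260,-748],0],
  [85,[600,-260,-748],0],
  [85,[600,-260,-748],0],
  [85,[600,-260,-748],0],
])

```text
time: 6.92
ee_pos: [0.5307, 0.4957, 0.677]
tcp_rot: [2.998, 0.346, 0.089]
ft_force: [-1.2, 0.5, -0.7]
opening: 0.997
grip_force: 0.0
```

>>> play_rows([
  [85,[600,-260,-748],0],
  [85,[600,-260,-748],0],
  [85,[600,-260,-748],0],
  [85,[600,-260,-748],0],
  [85,[600,-260,-748],0],
])

```text
time: 7.33
ee_pos: [0.5351, 0.4972, 0.6812]
tcp_rot: [3.009, 0.353, 0.12]
ft_force: [0.9, 0.2, 0.7]
opening: 0.996
grip_force: 0.0
```

>>> play_rows([
  [85,[600,-260,-748],0],
  [85,[600,-260,-748],0],
  [85,[600,-260,-748],0],
  [85,[600,-260,-748],0],
  [85,[600,-260,-748],0],
])

```text
time: 7.75
ee_pos: [0.5371, 0.4965, 0.6889]
tcp_rot: [3.021, 0.358, 0.155]
ft_force: [-0.2, 0.7, -0.3]
opening: 0.993
grip_force: 0.0
```

```bash
python3 -c "
from h import *
s,M=st();d(M,100,0,0);d(M,0,100,0);d(M,0,0,100)"
```

```text
t 7.75 q [ 0.78  0.58  0.31 -0.17  2.22  2.01] p [537. 497. 689.] lean deg xy [ 6.4 -4.7] yaw of tool x 13.8 F [-0.2  0.7 -0.3] op 0.993
world (100, 0, 0) -> tool [97.0, 23.0, 11.0]
world (0, 100, 0) -> tool [24.0, -97.0, -8.0]
world (0, 0, 100) -> tool [9.0, 11.0, -99.0]
```

>>> play_rows([
  [85,[668,-293,-678],0],
  [85,[668,-293,-678],0],
  [85,[668,-293,-678],0],
  [85,[668,-293,-678],0],
  [85,[668,-293,-678],0],
])

```text
time: 8.17
ee_pos: [0.549, 0.5024, 0.6863]
tcp_rot: [3.032, 0.362, 0.191]
ft_force: [0.1, -0.5, -0.1]
opening: 0.997
grip_force: 0.0
```

>>> play_rows([
  [85,[668,-293,-678],0],
  [85,[668,-293,-678],0],
  [85,[668,-293,-678],0],
  [85,[668,-293,-678],0],
  [85,[668,-293,-678],0],
])

```text
time: 8.58
ee_pos: [0.5567, 0.5062, 0.689]
tcp_rot: [3.044, 0.366, 0.23]
ft_force: [0.4, -0.2, 0.7]
opening: 0.998
grip_force: 0.0
```

>>> play_rows([
  [85,[668,-293,-678],0],
  [85,[668,-293,-678],0],
  [85,[668,-293,-678],0],
  [85,[668,-293,-678],0],
  [85,[668,-293,-678],0],
])

```text
time: 9.0
ee_pos: [0.5615, 0.5088, 0.6945]
tcp_rot: [3.056, 0.37, 0.269]
ft_force: [-0.1, 0.2, 0.3]
opening: 0.996
grip_force: 0.0
```

>>> play_rows([
  [85,[668,-293,-678],0],
  [85,[668,-293,-678],0],
  [85,[668,-293,-678],0],
  [85,[668,-293,-678],0],
  [85,[668,-293,-678],0],
])

```text
time: 9.42
ee_pos: [0.5637, 0.5102, 0.7028]
tcp_rot: [3.067, 0.375, 0.31]
ft_force: [-0.9, 0.5, -0.3]
opening: 0.994
grip_force: 0.0
```

```bash
python3 -c "
from h import *
s,M=st();d(M,100,0,0);d(M,0,100,0);d(M,0,0,100)"
```

```text
t 9.42 q [ 0.77  0.57  0.31 -0.18  2.12  2.  ] p [564. 510. 703.] lean deg xy [11.6 -0.7] yaw of tool x 14.3 F [-0.9  0.5 -0.3] op 0.994
world (100, 0, 0) -> tool [95.0, 23.0, 20.0]
world (0, 100, 0) -> tool [24.0, -97.0, -1.0]
world (0, 0, 100) -> tool [19.0, 6.0, -98.0]
```

>>> play_rows([
  [85,[31,200,18],0],
  [85,[31,200,18],0],
  [85,[31,200,18],0],
  [85,[31,200,18],0],
  [85,[31,200,18],0],
])

```text
time: 9.83
ee_pos: [0.6442, 0.3211, 0.7031]
tcp_rot: [3.066, 0.374, 0.31]
ft_force: [1.1, 1.1, -0.5]
opening: 1.002
grip_force: 0.0
```

>>> play_rows([
  [85,[31,200,18],0],
  [85,[31,200,18],0],
  [85,[31,200,18],0],
  [85,[31,200,18],0],
  [85,[31,200,18],0],
])

```text
time: 10.25
ee_pos: [0.7244, 0.134, 0.7033]
tcp_rot: [3.066, 0.373, 0.309]
ft_force: [0.4, 1.1, 0.3]
opening: 0.997
grip_force: 0.0
```

>>> play_rows([
  [85,[4,40,3],7],
  [85,[8,80,6],14],
  [85,[11,99,8],14],
  [85,[61,110,-30],14],
  [85,[100,110,-70],14],
])

```text
time: 10.67
ee_pos: [0.7767, 0.0435, 0.7114]
tcp_rot: [3.111, -0.007, 0.338]
ft_force: [0.0, 0.1, -3.5]
opening: 0.993
grip_force: 0.0
```

```bash
python3 -c "
from h import *
s,M=st();d(M,100,0,0);d(M,0,100,0);d(M,0,0,100);d(M,700,30,700)"
```

```text
t 10.67 q [ 0.03  0.55  0.32 -0.02  2.06  1.6 ] p [777.  44. 711.] lean deg xy [12.4 -0.7] yaw of tool x -0.2 F [ 0.   0.1 -3.5] op 0.993
world (100, 0, 0) -> tool [98.0, -1.0, 21.0]
world (0, 100, 0) -> tool [-0.0, -100.0, -1.0]
world (0, 0, 100) -> tool [21.0, 1.0, -98.0]
world (700, 30, 700) -> tool [834.0, -26.0, -534.0]
```

>>> play_rows([
  [85,[834,-60,-534],0],
  [85,[834,-60,-534],0],
  [85,[834,-60,-534],0],
  [85,[834,-60,-534],0],
  [85,[834,-60,-534],0],
])

```text
time: 11.08
ee_pos: [0.7865, 0.0513, 0.7221]
tcp_rot: [3.105, 0.001, 0.416]
ft_force: [1.3, -0.4, -0.1]
opening: 0.997
grip_force: 0.0
```

>>> play_rows([
  [85,[834,-60,-534],0],
  [85,[834,-60,-534],0],
  [85,[834,-60,-534],0],
  [85,[834,-60,-534],0],
  [85,[834,-60,-534],0],
])

```text
time: 11.5
ee_pos: [0.7986, 0.0537, 0.7225]
tcp_rot: [3.1, -0.0, 0.462]
ft_force: [0.7, 1.2, -0.3]
opening: 0.993
grip_force: 0.0
```

>>> play_rows([
  [85,[834,-60,-534],0],
  [85,[834,-60,-534],0],
  [85,[834,-60,-534],0],
  [85,[834,-60,-534],0],
  [85,[834,-60,-534],0],
])

```text
time: 11.92
ee_pos: [0.8054, 0.0564, 0.7296]
tcp_rot: [3.094, 0.001, 0.513]
ft_force: [-0.5, 0.2, 0.3]
opening: 0.997
grip_force: 0.0
```

>>> play_rows([
  [85,[834,-60,-534],0],
  [85,[834,-60,-534],0],
  [85,[834,-60,-534],0],
  [85,[834,-60,-534],0],
  [85,[834,-60,-534],0],
])

```text
time: 12.33
ee_pos: [0.8085, 0.0587, 0.7402]
tcp_rot: [3.087, 0.001, 0.566]
ft_force: [-0.8, 0.7, -0.2]
opening: 0.995
grip_force: 0.0
```

>>> play_rows([
  [85,[834,-60,-534],0],
  [85,[834,-60,-534],0],
  [85,[834,-60,-534],0],
  [85,[834,-60,-534],0],
  [85,[834,-60,-534],0],
])

```text
time: 12.75
ee_pos: [0.8085, 0.0606, 0.7536]
tcp_rot: [3.079, 0.002, 0.619]
ft_force: [-0.6, -0.1, -0.5]
opening: 0.998
grip_force: 0.0
```

>>> play_rows([
  [85,[834,-60,-534],0],
  [85,[834,-60,-534],0],
  [85,[834,-60,-534],0],
  [85,[834,-60,-534],0],
  [85,[834,-60,-534],0],
])

```text
time: 13.17
ee_pos: [0.8056, 0.0621, 0.7695]
tcp_rot: [-3.068, -0.003, -0.672]
ft_force: [0.3, 0.3, -0.2]
opening: 0.993
grip_force: 0.0
```

```bash
python3 -c "
from h import *
s,M=st();d(M,100,0,0);d(M,0,100,0);d(M,0,0,100);d(M,700,30,700)"
```

```text
t 13.17 q [ 0.06  0.51  0.31 -0.02  1.89  1.61] p [806.  62. 770.] lean deg xy [24.7  0.1] yaw of tool x 0.1 F [ 0.3  0.3 -0.2] op 0.993
world (100, 0, 0) -> tool [91.0, 0.0, 42.0]
world (0, 100, 0) -> tool [0.0, -100.0, 0.0]
world (0, 0, 100) -> tool [42.0, -0.0, -91.0]
world (700, 30, 700) -> tool [928.0, -29.0, -343.0]
```

>>> play_rows([
  [85,[928,-29,-343],0],
  [85,[928,-29,-343],0],
  [85,[928,-29,-343],0],
  [85,[928,-29,-343],0],
  [85,[928,-29,-343],0],
])

```text
time: 13.58
ee_pos: [0.8307, 0.0579, 0.7628]
tcp_rot: [-3.054, -0.003, -0.721]
ft_force: [0.5, -0.6, -0.9]
opening: 0.999
grip_force: 0.0
```

>>> play_rows([
  [85,[928,-29,-343],0],
  [85,[928,-29,-343],0],
  [85,[928,-29,-343],0],
  [85,[928,-29,-343],0],
  [85,[928,-29,-343],0],
])

```text
time: 14.0
ee_pos: [0.8476, 0.0544, 0.7645]
tcp_rot: [-3.039, -0.004, -0.777]
ft_force: [-0.7, 0.4, 0.3]
opening: 0.998
grip_force: 0.0
```

>>> play_rows([
  [85,[928,-29,-343],0],
  [85,[928,-29,-343],0],
  [85,[928,-29,-343],0],
  [85,[928,-29,-343],0],
  [85,[928,-29,-343],0],
])

```text
time: 14.42
ee_pos: [0.8591, 0.0515, 0.7707]
tcp_rot: [-3.022, -0.004, -0.832]
ft_force: [0.4, 0.6, 0.3]
opening: 0.995
grip_force: 0.0
```

```bash
python3 -c "
from h import *
s,M=st();p=s['ee_pos']*1000
d(M,100,0,0);d(M,0,100,0);d(M,0,0,100)
d(M,*(np.array([565,32,300])-p))"
```

```text
t 14.42 q [ 0.04  0.53  0.31 -0.01  1.76  1.6 ] p [859.  51. 771.] lean deg xy [30.8  0.4] yaw of tool x 0.1 F [0.4 0.6 0.3] op 0.995
world (100, 0, 0) -> tool [86.0, 0.0, 51.0]
world (0, 100, 0) -> tool [0.0, -100.0, 1.0]
world (0, 0, 100) -> tool [51.0, -1.0, -86.0]
world (np.float64(-294.093806099022), np.float64(-19.488809855318145), np.float64(-470.7141644024681)) -> tool [-494.0, 21.0, 254.0]
```

>>> play_rows([
  [85,[-165,7,85],0],
  [85,[-165,7,85],0],
  [85,[-165,7,85],0],
  [85,[-165,7,85],0],
  [85,[-165,7,85],0],
])

```text
time: 14.83
ee_pos: [0.768, 0.0455, 0.625]
tcp_rot: [-3.022, -0.004, -0.833]
ft_force: [0.3, -0.2, 1.3]
opening: 0.995
grip_force: 0.0
```

>>> play_rows([
  [85,[-165,7,85],0],
  [85,[-165,7,85],0],
  [85,[-165,7,85],0],
  [85,[-165,7,85],0],
  [85,[-165,7,85],0],
])

```text
time: 15.25
ee_pos: [0.6664, 0.0389, 0.4607]
tcp_rot: [-3.027, -0.005, -0.816]
ft_force: [0.0, -0.1, -1.1]
opening: 0.995
grip_force: 0.0
```

>>> play_rows([
  [85,[-165,7,85],4],
  [85,[-165,7,85],4],
  [85,[-165,7,85],4],
  [85,[-165,7,85],4],
  [85,[-165,7,85],4],
])

```text
time: 15.67
ee_pos: [0.5676, 0.0325, 0.3037]
tcp_rot: [-3.007, 0.1, -0.811]
ft_force: [-0.3, 0.1, -1.7]
opening: 0.996
grip_force: 0.0
```

```bash
python3 -c "
from h import *
s,M=st();p=s['ee_pos']*1000
d(M,100,0,0);d(M,0,100,0);d(M,0,0,100)
d(M,*(np.array([581,32,150])-p))
d(M,*(np.array([581,32,77])-p))"
```

```text
t 15.67 q [ 0.01 -0.31  2.12  0.    0.81  1.65] p [568.  32. 304.] lean deg xy [30.2  0.4] yaw of tool x -4.6 F [-0.3  0.1 -1.7] op 0.996
world (100, 0, 0) -> tool [86.0, -6.0, 50.0]
world (0, 100, 0) -> tool [-7.0, -100.0, 1.0]
world (0, 0, 100) -> tool [50.0, -4.0, -86.0]
world (np.float64(13.385962193175601), np.float64(-0.4524194068685077), np.float64(-153.66347293496466)) -> tool [-65.0, 6.0, 140.0]
world (np.float64(13.385962193175601), np.float64(-0.4524194068685077), np.float64(-226.66347293496466)) -> tool [-102.0, 9.0, 203.0]
```

>>> play_rows([
  [85,[-20,2,36],0],
  [85,[-38,3,72],0],
  [85,[-54,5,108],0],
  [85,[-65,6,140],0],
  [85,[-65,6,140],0],
])

```text
time: 16.08
ee_pos: [0.5829, 0.032, 0.1479]
tcp_rot: [-3.01, 0.101, -0.803]
ft_force: [-1.2, -0.5, -0.9]
opening: 0.993
grip_force: 0.0
```

```bash
python3 -c "
from h import *
s,M=st();p=s['ee_pos']*1000
d(M,*(np.array([581,32,77])-p))
c=cam('side');cv2.imwrite('pics/s1.png',cv2.resize(c['image'][60:300,120:440],(800,600),interpolation=cv2.INTER_CUBIC))
"
```

```text
t 16.08 q [ 0.01 -0.12  2.27  0.    0.47  1.65] p [583.  32. 148.] lean deg xy [29.9  0.4] yaw of tool x -4.6 F [-1.2 -0.5 -0.9] op 0.993
world (np.float64(-1.8516635060766475), np.float64(0.024696337335303298), np.float64(-70.85669297862893)) -> tool [-37.0, 3.0, 60.0]
```

View pics/s1.png

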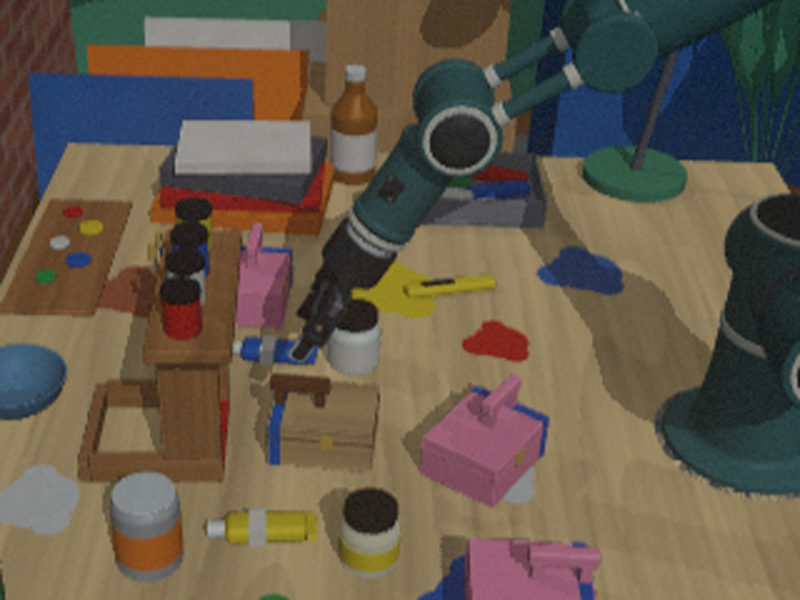

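The leaned gripper is above the handle at about (300,350), and the box (320,425) hasn't moved. I'll descend and pinch.

>>> play_rows([
  [85,[-13,1,20],0],
  [85,[-25,2,40],0],
  [85,[-37,3,60],0],
  [85,[-37,3,60],0],
  [85,[-37,3,60],0],
])

```text
time: 16.55
ee_pos: [0.5884, 0.0321, 0.0886]
tcp_rot: [-3.002, 0.1, -0.828]
ft_force: [0.5, 0.8, -0.1]
opening: 0.996
grip_force: 0.0
```

>>> play_rows([
  [0,[0,0,0],0],
  [0,[0,0,0],0],
  [0,[0,0,0],0],
  [0,[0,0,0],0],
  [0,[0,0,0],0],
])

```text
time: 16.97
ee_pos: [0.5886, 0.0322, 0.0885]
tcp_rot: [-3.002, 0.1, -0.83]
ft_force: [-0.1, -0.5, -0.3]
opening: 0.291
grip_force: 0.0
```

```bash
python3 -c "
from h import *
s,M=st();p=s['ee_pos']*1000
d(M,100,0,0);d(M,0,100,0);d(M,0,0,100)
"
```

```text
t 16.97 q [ 0.01 -0.02  2.32  0.01  0.31  1.64] p [589.  32.  89.] lean deg xy [30.9  0.4] yaw of tool x -4.6 F [-0.1 -0.5 -0.3] op 0.291
world (100, 0, 0) -> tool [86.0, -6.0, 51.0]
world (0, 100, 0) -> tool [-7.0, -100.0, 1.0]
world (0, 0, 100) -> tool [51.0, -4.0, -86.0]
```

>>> play_rows([
  [45,[0,0,0],0],
  [45,[3,0,9],0],
  [45,[6,0,18],0],
  [45,[6,0,18],0],
  [0,[6,0,18],0],
])

```text
time: 17.38
ee_pos: [0.602, 0.0318, 0.0741]
tcp_rot: [-3.003, 0.101, -0.825]
ft_force: [0.3, 0.3, 0.6]
opening: 0.401
grip_force: 0.0
```

>>> play_rows([
  [0,[0,0,0],0],
  [0,[0,0,0],0],
  [0,[0,0,0],0],
  [0,[0,0,0],0],
  [0,[0,0,0],0],
])

```text
time: 17.8
ee_pos: [0.6021, 0.0317, 0.0751]
tcp_rot: [-3.003, 0.1, -0.827]
ft_force: [-2.6, -2.9, 2.0]
opening: 0.177
grip_force: 58.4
```

```bash
python3 -c "
from h import *
s,M=st();p=s['ee_pos']*1000
d(M,100,0,0);d(M,0,100,0);d(M,0,0,100)
"
```

```text
t 17.8 q [0.01 0.03 2.3  0.01 0.28 1.64] p [602.  32.  75.] lean deg xy [30.8  0.4] yaw of tool x -4.6 F [-2.6 -2.9  2. ] op 0.177
world (100, 0, 0) -> tool [86.0, -6.0, 51.0]
world (0, 100, 0) -> tool [-7.0, -100.0, 1.0]
world (0, 0, 100) -> tool [51.0, -4.0, -86.0]
```

>>> play_rows([
  [0,[-1,0,-6],0],
  [0,[-2,0,-12],0],
  [0,[-4,0,-18],0],
  [0,[-6,0,-25],0],
  [0,[-6,0,-25],0],
])

```text
time: 18.22
ee_pos: [0.5831, 0.0323, 0.0937]
tcp_rot: [-3.003, 0.1, -0.827]
ft_force: [0.2, 0.0, -3.2]
opening: 0.178
grip_force: 59.0
```

```bash
python3 -c "
from h import *
s,M=st();print(s['torque'])
c=cam('side');cv2.imwrite('pics/s2.png',cv2.resize(c['image'][180:270,200:320],(800,600),interpolation=cv2.INTER_CUBIC))
d(M,100,0,0);d(M,0,100,0);d(M,0,0,100)
"
```

```text
t 18.22 q [ 0.01 -0.04  2.33  0.01  0.32  1.64] p [583.  32.  94.] lean deg xy [30.8  0.4] yaw of tool x -4.6 F [ 0.2  0.  -3.2] op 0.178
[-0.07847015  0.41145315 -0.01238305]
world (100, 0, 0) -> tool [86.0, -6.0, 51.0]
world (0, 100, 0) -> tool [-7.0, -100.0, 1.0]
world (0, 0, 100) -> tool [51.0, -4.0, -86.0]
```

View pics/s2.png

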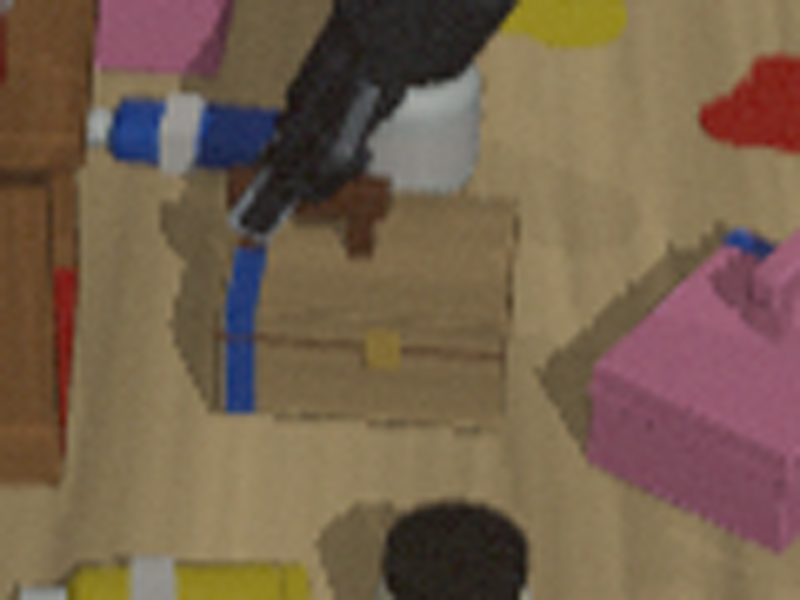

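```bash
python3 -c "
from h import *
c=cam('side');o=lambda p:np.round((proj(c,p)-[200,180])*6.667)
R0=R.from_euler('z',-4.3,degrees=True)
def corner(x,y,z,th,sh):  # pitch th about tail edge, lead up
    q=R.from_euler('y',-th,degrees=True).apply(np.array([x+65,y,z]))-[65,0,0]
    return (R0.apply(q)+[540,34,0]+np.array(sh))/1000
for nm,th,sh in(('orig',0,(0,0,0)),('rigid',0,(-18,1,19)),('pivot',10,(0,0,0)),('half',5,(-9,0,10))):
    print(nm,[o(corner(x,52,z,th,sh)).tolist() for x,z in((65,0),(-65,0),(-65,60),(65,60))])
"
```

```text
orig [[182.0, 436.0], [460.0, 460.0], [465.0, 360.0], [181.0, 336.0]]
rigid [[221.0, 408.0], [501.0, 431.0], [507.0, 330.0], [220.0, 306.0]]
pivot [[186.0, 399.0], [460.0, 460.0], [488.0, 363.0], [208.0, 301.0]]
half [[202.0, 402.0], [481.0, 444.0], [498.0, 344.0], [213.0, 302.0]]
```

>>> play_rows([
  [0,[2,0,12],0],
  [0,[5,0,22],0],
  [0,[6,0,25],0],
  [14.5,[6,0,25],0],
  [14.5,[6,0,25],0],
])

```text
time: 18.73
ee_pos: [0.6037, 0.0319, 0.0761]
tcp_rot: [-3.002, 0.1, -0.831]
ft_force: [1.5, -0.2, -0.5]
opening: 0.178
grip_force: 59.8
```

>>> play_rows([
  [15,[0,0,0],0],
  [15,[0,0,0],0],
  [15,[0,0,0],0],
  [15,[0,0,0],0],
  [15,[0,0,0],0],
])

```text
time: 19.15
ee_pos: [0.6033, 0.0319, 0.076]
tcp_rot: [-3.001, 0.1, -0.831]
ft_force: [2.4, 0.3, 1.0]
opening: 0.178
grip_force: 51.2
```

>>> play_rows([
  [15.4,[0,0,0],0],
  [15.4,[0,0,0],0],
  [15.4,[0,0,0],0],
  [15.4,[0,0,0],0],
  [15.4,[0,0,0],0],
])

```text
time: 19.57
ee_pos: [0.6029, 0.0319, 0.0756]
tcp_rot: [-3.002, 0.1, -0.83]
ft_force: [2.5, 1.4, 3.9]
opening: 0.182
grip_force: 33.5
```

>>> play_rows([
  [16,[0,0,0],0],
  [16,[0,0,0],0],
  [16,[0,0,0],0],
  [16,[0,0,0],0],
  [16,[0,0,0],0],
])

```text
time: 19.98
ee_pos: [0.6027, 0.032, 0.0754]
tcp_rot: [-3.002, 0.1, -0.829]
ft_force: [3.1, 4.0, 4.1]
opening: 0.187
grip_force: 12.2
```

>>> play_rows([
  [16,[-1,0,-6],0],
  [16,[-2,0,-12],0],
  [16,[-4,0,-18],0],
  [16,[-6,0,-25],0],
  [16,[-6,0,-25],0],
])

```text
time: 20.4
ee_pos: [0.5816, 0.0319, 0.0923]
tcp_rot: [-3.004, 0.101, -0.822]
ft_force: [-1.1, 0.5, -2.8]
opening: 0.186
grip_force: 5.8
```

```bash
python3 -c "
from h import *
s,M=st();print(s['torque'])
c=cam('side');cv2.imwrite('pics/s3.png',cv2.resize(c['image'][180:270,200:320],(800,600),interpolation=cv2.INTER_CUBIC))
"
```

```text
t 20.4 q [ 0.01 -0.04  2.33  0.01  0.32  1.64] p [582.  32.  92.] lean deg xy [30.6  0.4] yaw of tool x -4.6 F [-1.1  0.5 -2.8] op 0.186
[-0.1493969   0.53058341 -0.04775733]
```

View pics/s3.png

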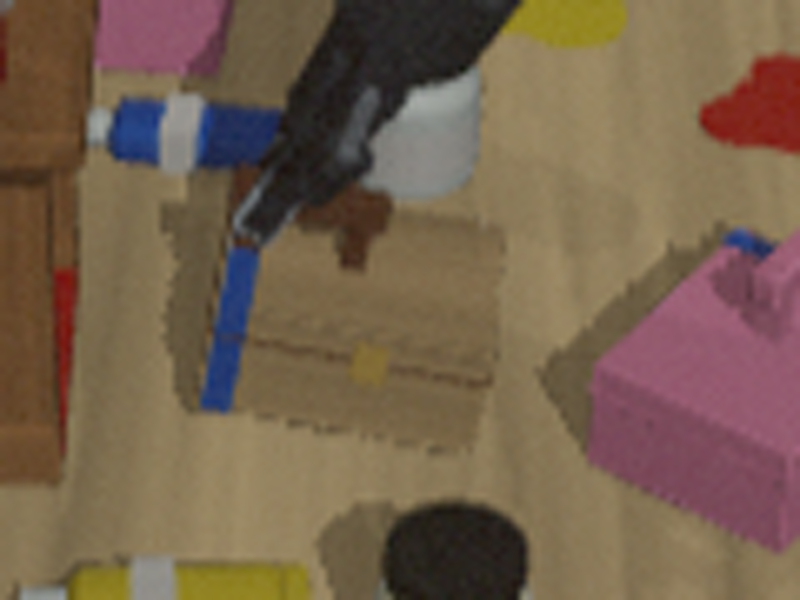

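>>> play_rows([
  [16,[4,0,-7],0],
  [16,[14,-2,-2],-2],
  [16,[24,-4,4],-4],
  [16,[34,-5,10],-7],
  [16,[34,-5,10],-7],
])

```text
time: 20.87
ee_pos: [0.6213, 0.0349, 0.1039]
tcp_rot: [3.019, 0.085, 0.838]
ft_force: [3.1, 0.6, -0.5]
opening: 0.194
grip_force: 2.2
```

```bash
python3 -c "
from h import *
s,M=st();print(s['torque'],s['grip_force'])
d(M,100,0,0);d(M,0,100,0);d(M,0,0,100)
c=cam('side');t=cam('top')
a=cv2.resize(c['image'][180:270,170:290],(600,450),interpolation=cv2.INTER_CUBIC)
b=cv2.resize(t['image'][110:230,200:280],(200,300),interpolation=cv2.INTER_CUBIC)
o=np.zeros((450,800,3),np.uint8);o[:,:600]=a;o[:300,600:]=b
cv2.imwrite('pics/s4.png',o)
"
```

```text
t 20.87 q [ 0.02  0.01  2.25 -0.    0.34  1.53] p [621.  35. 104.] lean deg xy [31.   0.4] yaw of tool x 3.6 F [ 3.1  0.6 -0.5] op 0.194
[ 0.06504343 -0.1332212  -0.00446138] 2.190292999148369
world (100, 0, 0) -> tool [86.0, 5.0, 51.0]
world (0, 100, 0) -> tool [5.0, -100.0, 1.0]
world (0, 0, 100) -> tool [51.0, 2.0, -86.0]
```

View pics/s4.png

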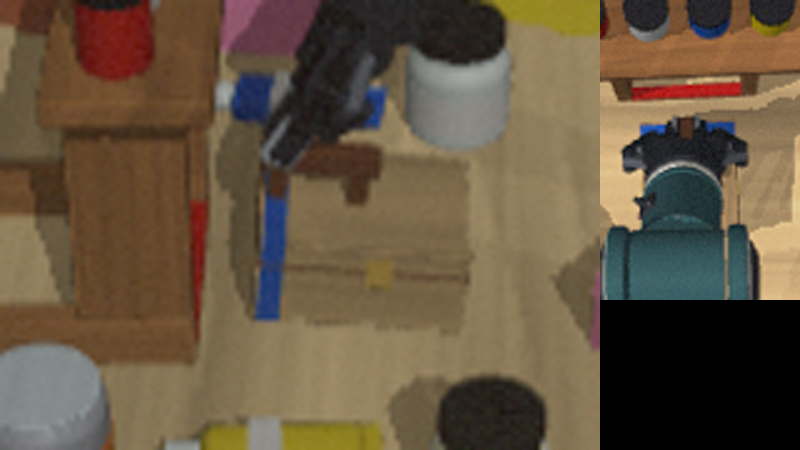

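The box has slipped back flat on the table, with its band at (270,255) in the side crop. It is nearly aligned with the sill in the top crop. From here I'll measure numerically and then re-grip.

```bash
cat >> h.py <<'E'
def band():
    c=cam('side');t=cam('top')
    def m(c,roi):
        x0,y0,x1,y1=roi;h=cv2.cvtColor(c['image'],cv2.COLOR_BGR2HSV);k=cv2.inRange(h,(105,120,40),(125,255,255))
        z=np.zeros_like(k);z[y0:y1,x0:x1]=k[y0:y1,x0:x1]
        n,l,s,_=cv2.connectedComponentsWithStats(z);return l,s,n
    # top: all blue pixels near lid front, in world at z=.06
    l,s,n=m(t,(205,130,262,185))
    P=[]
    for i in range(1,n):
        if s[i,4]>=4:
            v,u=np.nonzero(l==i);w=np.array([onz(t,a,b,.06)[:2]*1000 for a,b in zip(u,v)]);P.append(w);print(' top blob',s[i].tolist(),w.mean(0).round(),w.min(0).round(),w.max(0).round())
    if P:
        w=np.vstack(P);k=np.polyfit(w[:,1],w[:,0],1);print(' band@z60: x at y=35',np.polyval(k,35).round(1),'yaw',np.degrees(-np.arctan(k[0])).round(1))
    l,s,n=m(c,(185,200,250,262))
    for i in range(1,n):
        if s[i,4]>=15:
            v,u=np.nonzero(l==i);q=cv2.fitLine(np.c_[u,v].astype(np.float32),cv2.DIST_L2,0,.01,.01).ravel()
            g=v>np.median(v);kk=np.polyfit(v[g],u[g],1);print(' side blob',s[i].tolist(),'c',u.mean().round(1),v.mean().round(1),'du/dv',(q[0]/q[1]).round(3),'lower',kk[0].round(3))
    return c,t
E
python3 -c "
from h import *
c,t=band()
for th in(0,5,10):
  for X in(560,580):
    R0=R.from_euler('zy',[2.7,-th],degrees=True)
    f=lambda x,y,z:proj(c,(R0.apply([x+65,y,z])+[X-65,35,0])/1000)
    a,b=f(57,52,0),f(57,52,45);print(th,X,a.round(1),b.round(1),((a-b)[0]/(a-b)[1]).round(3),'tail',f(-65,52,0).round(1))
s,M=st();d(M,100,0,0)
"
```

```text
top blob [242, 159, 12, 5, 38] [622.  -3.] [616. -16.] [628.  15.]
 top blob [216, 160, 11, 5, 30] [619.  74.] [613.  60.] [625.  88.]
 band@z60: x at y=35 620.9 yaw 2.4
 side blob [217, 200, 6, 4, 23] c 219.6 201.4 du/dv 9.264 lower 0.5
 side blob [222, 220, 6, 24, 95] c 224.2 231.4 du/dv -0.075 lower -0.089
0 560 [225.2 247.8] [225.  236.6] 0.018 tail [264.7 248. ]
0 580 [218.8 247.6] [218.5 236.4] 0.028 tail [258.2 247.8]
5 560 [225.3 245.3] [226.4 234.1] -0.098 tail [264.7 248. ]
5 580 [218.8 245.1] [219.8 233.8] -0.088 tail [258.2 247.8]
10 560 [225.7 242.7] [228.1 231.6] -0.216 tail [264.7 248.1]
10 580 [219.2 242.5] [221.5 231.4] -0.205 tail [258.2 247.9]
t 21.07 q [ 0.02  0.01  2.25 -0.    0.34  1.54] p [620.  35. 104.] lean deg xy [31.   0.4] yaw of tool x 3.5 F [ 2.4  0.5 -0. ] op 0.183
world (100, 0, 0) -> tool [86.0, 5.0, 51.0]
```

```bash
python3 -c "
from h import *
import h
def fake(n):
    c=arm.read_camera(n);c['image']=cv2.resize(cv2.imread(f'pics/{n}0.png'),(512,384),interpolation=cv2.INTER_AREA);return c
h.cam=fake;h.band()
"
```

```text
top blob [218, 166, 16, 5, 64] [601.  62.] [596.  40.] [608.  82.]
 top blob [239, 168, 16, 6, 69] [596.   1.] [588. -19.] [602.  23.]
 band@z60: x at y=35 598.7 yaw -5.1
 side blob [217, 200, 7, 4, 27] c 220.1 201.4 du/dv 15.066 lower 0.5
 side blob [230, 200, 17, 5, 81] c 237.6 202.0 du/dv -95.746 lower 0.0
 side blob [228, 222, 6, 24, 94] c 229.8 233.2 du/dv -0.053 lower 0.036
```

>>> play_rows([
  [30,[0,0,0],0],
  [40,[-4,0,7],0],
  [40,[-10,0,17],0],
  [40,[-15,0,25],0],
  [40,[-15,0,25],0],
])

```text
time: 21.58
ee_pos: [0.6157, 0.0341, 0.0693]
tcp_rot: [3.024, 0.083, 0.823]
ft_force: [-0.1, -0.7, 0.8]
opening: 0.467
grip_force: 0.0
```

>>> play_rows([
  [15.6,[0,0,0],0],
  [15.6,[0,0,0],0],
  [15.6,[0,0,0],0],
  [15.6,[0,0,0],0],
  [15.6,[0,0,0],0],
])

```text
time: 22.0
ee_pos: [0.6187, 0.0342, 0.0732]
tcp_rot: [3.021, 0.083, 0.833]
ft_force: [0.5, 0.6, -1.7]
opening: 0.184
grip_force: 13.5
```

```bash
python3 -c "
from h import *
s,M=st();print(s['torque'],s['grip_force']);band()
"
```

```text
t 22.0 q [ 0.02  0.06  2.27 -0.    0.27  1.53] p [619.  34.  73.] lean deg xy [30.8  0.4] yaw of tool x 3.5 F [ 0.5  0.6 -1.7] op 0.184
[ 0.12289003  0.35946078 -0.03322318] 13.528660833835602
 top blob [240, 159, 14, 5, 56] [623.   1.] [616. -16.] [628.  20.]
 top blob [217, 160, 13, 5, 51] [620.  70.] [613.  51.] [625.  85.]
 band@z60: x at y=35 621.5 yaw 2.6
 side blob [217, 200, 7, 4, 25] c 219.6 201.4 du/dv -9.942 lower 0.0
 side blob [222, 222, 5, 13, 54] c 223.7 228.0 du/dv -0.074 lower -0.0
 side blob [222, 236, 4, 10, 40] c 223.5 240.5 du/dv -0.0 lower -0.0
```

>>> play_rows([
  [15.6,[-1,0,-6],0],
  [15.6,[-2,0,-12],0],
  [15.6,[-4,0,-18],0],
  [15.6,[-6,0,-25],0],
  [15.6,[-6,0,-25],0],
])

```text
time: 22.52
ee_pos: [0.5999, 0.0336, 0.0924]
tcp_rot: [3.021, 0.084, 0.833]
ft_force: [-0.6, -0.2, -3.4]
opening: 0.183
grip_force: 10.7
```

```bash
python3 -c "
from h import *
s,M=st();print(s['torque'],s['grip_force']);band()
"
```

```text
t 22.52 q [ 0.01 -0.01  2.3   0.    0.32  1.53] p [600.  34.  92.] lean deg xy [30.8  0.4] yaw of tool x 3.6 F [-0.6 -0.2 -3.4] op 0.183
[-0.00427251  0.50313283 -0.03620387] 10.680097192525864
 top blob [216, 163, 16, 5, 61] [610.  66.] [605.  46.] [616.  87.]
 top blob [238, 162, 16, 5, 66] [613.   2.] [608. -16.] [619.  26.]
 band@z60: x at y=35 611.8 yaw 2.9
 side blob [217, 200, 7, 4, 28] c 220.0 201.5 du/dv inf lower 0.0
 side blob [223, 217, 8, 24, 101] c 227.3 228.6 du/dv -0.166 lower -0.23h.py:44: RuntimeWarning: divide by zero encountered in scalar divide
  g=v>np.median(v);kk=np.polyfit(v[g],u[g],1);print(' side blob',s[i].tolist(),'c',u.mean().round(1),v.mean().round(1),'du/dv',(q[0]/q[1]).round(3),'lower',kk[0].round(3))
```

>>> play_rows([
  [15.5,[5,0,3],0],
  [15.5,[11,0,6],0],
  [15.5,[17,0,10],0],
  [15.5,[22,0,13],0],
  [15.5,[22,0,13],0],
])

```text
time: 23.03
ee_pos: [0.6286, 0.035, 0.0923]
tcp_rot: [3.02, 0.084, 0.836]
ft_force: [0.5, -0.2, -3.6]
opening: 0.183
grip_force: 13.3
```

```bash
python3 -W ignore -c "
from h import *
s,M=st();print(s['torque'],s['grip_force']);band()
"
```

```text
t 23.03 q [ 0.02  0.05  2.24 -0.    0.31  1.53] p [629.  35.  92.] lean deg xy [30.9  0.4] yaw of tool x 3.6 F [ 0.5 -0.2 -3.6] op 0.183
[-0.01229495  0.4123939  -0.00632704] 13.333691507577896
 top blob [216, 153, 15, 6, 56] [638.  70.] [630.  49.] [644.  88.]
 top blob [237, 152, 17, 5, 65] [641.   4.] [636. -16.] [648.  29.]
 band@z60: x at y=35 639.6 yaw 3.0
 side blob [217, 200, 7, 4, 25] c 219.9 201.4 du/dv 13.15 lower 0.0
 side blob [240, 200, 7, 5, 28] c 243.1 201.8 du/dv -19.869 lower 0.5
 side blob [214, 217, 8, 24, 102] c 217.7 228.4 du/dv -0.152 lower -0.206
```

>>> play_rows([
  [15.5,[5,0,3],0],
  [15.5,[10,0,6],0],
  [15.5,[15,0,9],0],
  [15.5,[20,0,12],0],
  [15.5,[20,0,12],0],
])

```text
time: 23.55
ee_pos: [0.6514, 0.0361, 0.0922]
tcp_rot: [3.02, 0.084, 0.836]
ft_force: [-0.3, -0.2, -3.7]
opening: 0.184
grip_force: 13.3
```

```bash
python3 -W ignore -c "
from h import *
s,M=st();print(s['torque'],s['grip_force']);band();d(M,100,0,0);d(M,0,0,100)
"
```

```text
t 23.55 q [ 0.02  0.09  2.19 -0.01  0.32  1.54] p [651.  36.  92.] lean deg xy [30.9  0.4] yaw of tool x 3.6 F [-0.3 -0.2 -3.7] op 0.184
[-0.07432939  0.45199207  0.04668201] 13.317683637142181
 top blob [216, 145, 15, 5, 58] [661.  70.] [656.  49.] [667.  88.]
 top blob [237, 144, 16, 5, 62] [664.   4.] [659. -13.] [670.  29.]
 band@z60: x at y=35 662.9 yaw 2.9
 side blob [233, 200, 14, 6, 68] c 239.4 202.1 du/dv -33.283 lower 0.172
 side blob [209, 217, 5, 13, 54] c 211.1 223.1 du/dv -0.119 lower -0.119
 side blob [209, 231, 4, 10, 27] c 209.9 234.9 du/dv -0.105 lower -0.115
world (100, 0, 0) -> tool [86.0, 5.0, 51.0]
world (0, 0, 100) -> tool [51.0, 2.0, -86.0]
```

>>> play_rows([
  [15.5,[0,0,4],0],
  [15.5,[0,0,7],0],
  [15.5,[0,0,10],0],
  [15.8,[0,0,11],0],
  [30,[0,0,11],0],
])

```text
time: 24.07
ee_pos: [0.6572, 0.0358, 0.0843]
tcp_rot: [3.019, 0.083, 0.839]
ft_force: [0.8, -0.4, -0.2]
opening: 0.312
grip_force: 0.0
```

>>> play_rows([
  [40,[0,0,0],0],
  [40,[0,0,0],0],
  [40,[0,0,-20],0],
  [40,[0,0,-45],0],
  [40,[0,0,-80],0],
])

```text
time: 24.48
ee_pos: [0.6121, 0.0357, 0.148]
tcp_rot: [3.023, 0.084, 0.824]
ft_force: [0.6, -0.5, -0.1]
opening: 0.47
grip_force: 0.0
```

```bash
python3 -W ignore -c "
from h import *
s,M=st();print(s['torque'],s['grip_force']);c,t=band();p=s['ee_pos']*1000
for th in(0,6.2):
    R0=R.from_euler('zy',[2.9,-th],degrees=True)
    f=lambda x,y,z:proj(c,(R0.apply([x+65,y,z])+[545,32,0])/1000)
    print(th,f(57,52,0).round(1),f(57,52,45).round(1),'tail',f(-65,52,0).round(1))
d(M,*(np.array([505,31,200])-p));d(M,*(np.array([500,31,45])-p))
b=c['image'][180:270,170:290];cv2.imwrite('pics/s5.png',cv2.resize(b,(800,600),interpolation=cv2.INTER_CUBIC))
"
```

```text
t 24.48 q [ 0.02 -0.07  2.22 -0.    0.45  1.54] p [612.  36. 148.] lean deg xy [30.5  0.4] yaw of tool x 3.6 F [ 0.6 -0.5 -0.1] op 0.47
[ 0.01197582  0.26159218 -0.03840708] 0.0
 top blob [238, 143, 16, 5, 70] [667.   4.] [662. -16.] [673.  26.]
 top blob [216, 144, 16, 5, 68] [663.  66.] [658.  46.] [670.  88.]
 band@z60: x at y=35 664.9 yaw 3.0
 side blob [217, 200, 7, 4, 24] c 219.8 201.4 du/dv 18.72 lower 0.5
 side blob [231, 200, 16, 6, 71] c 239.0 202.1 du/dv -13.553 lower -0.256
 side blob [209, 218, 4, 25, 81] c 210.2 229.0 du/dv -0.041 lower -0.07
0 [209.2 246.7] [208.8 235.5] tail [248.6 246.8]
6.2 [209.3 243.6] [210.5 232.4] tail [248.6 246.8]
world (np.float64(-107.13743601570548), np.float64(-4.679640496071556), np.float64(51.95585074096894)) -> tool [-66.0, 0.0, -99.0]
world (np.float64(-112.13743601570548), np.float64(-4.679640496071556), np.float64(-103.04414925903106)) -> tool [-149.0, -3.0, 32.0]
```

View pics/s5.png

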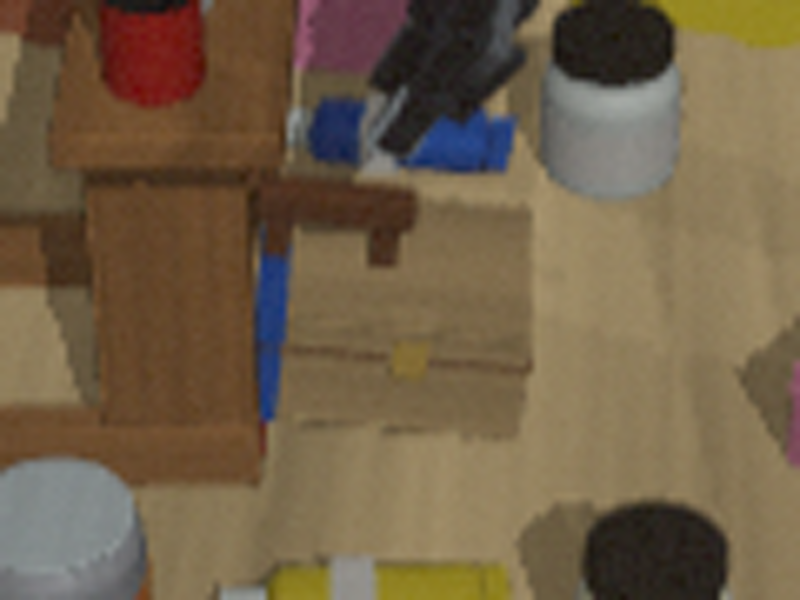

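The lead edge rests on the sill at about (265,420) and the tail is on the table at (520,437). I'll move behind the tail with the fingers shut.

>>> play_rows([
  [0,[-35,0,-21],0],
  [0,[-70,0,-42],0],
  [0,[-88,0,-52],0],
  [0,[-88,0,-52],0],
  [0,[-100,0,-31],0],
])

```text
time: 25.0
ee_pos: [0.5157, 0.0302, 0.1311]
tcp_rot: [3.016, 0.084, 0.849]
ft_force: [2.7, -0.2, -0.0]
opening: 0.001
grip_force: 0.0
```

>>> play_rows([
  [0,[-16,0,27],0],
  [0,[-30,-1,50],0],
  [0,[-39,-2,67],0],
  [0,[-39,-2,67],0],
  [0,[-39,-2,67],0],
])

```text
time: 25.42
ee_pos: [0.5124, 0.0305, 0.0469]
tcp_rot: [3.023, 0.084, 0.827]
ft_force: [-0.3, 0.4, 0.8]
opening: -0.002
grip_force: 0.0
```

```bash
python3 -W ignore -c "
from h import *
s,M=st();c,t=band();d(M,99.9,4.7,0);d(M,0,0,100)
"
```

```text
t 25.42 q [ 0.01 -0.1   2.49  0.01  0.22  1.51] p [512.  31.  47.] lean deg xy [30.6  0.4] yaw of tool x 3.6 F [-0.3  0.4  0.8] op -0.002
 top blob [238, 143, 16, 5, 70] [667.   4.] [662. -16.] [673.  26.]
 top blob [216, 144, 16, 5, 67] [663.  66.] [658.  46.] [670.  88.]
 band@z60: x at y=35 665.0 yaw 3.0
 side blob [217, 200, 7, 4, 27] c 219.9 201.4 du/dv -15.066 lower -0.5
 side blob [230, 200, 17, 6, 84] c 237.7 202.0 du/dv -82.268 lower 0.231
 side blob [209, 218, 4, 25, 80] c 210.2 228.8 du/dv -0.044 lower -0.077
world (99.9, 4.7, 0) -> tool [86.0, 0.0, 51.0]
world (0, 0, 100) -> tool [51.0, 2.0, -86.0]
```

>>> play_rows([
  [0,[9,0,5],0],
  [0,[18,0,10],0],
  [0,[26,0,15],0],
  [0,[34,0,20],0],
  [0,[43,0,25],0],
])

```text
time: 25.93
ee_pos: [0.5637, 0.033, 0.0492]
tcp_rot: [3.021, 0.084, 0.831]
ft_force: [-5.6, -0.0, 2.7]
opening: -0.001
grip_force: 2.4
```

>>> play_rows([
  [0,[7,0,4],0],
  [0,[14,0,8],0],
  [0,[21,0,12],0],
  [0,[27,0,16],0],
  [0,[34,0,20],0],
])

```text
time: 26.35
ee_pos: [0.6034, 0.0349, 0.0494]
tcp_rot: [3.021, 0.084, 0.833]
ft_force: [-3.3, -1.1, 0.7]
opening: 0.001
grip_force: 1.7
```

```bash
cat >> h.py <<'E'
def latch(c):
    # handle mask and band on shelf far side in top are hidden; use box latch / handle in the side view
    h=cv2.cvtColor(c['image'],cv2.COLOR_BGR2HSV);k=cv2.inRange(h,(15,130,110),(30,255,255))[205:262,160:260]
    n,l,s,ce=cv2.connectedComponentsWithStats(k)
    print(' latch cand',[(s[i,4],(ce[i]+[160,205]).round(1).tolist()) for i in range(1,n) if s[i,4]>5])
E
python3 -W ignore -c "
from h import *
s,M=st();c,t=band();latch(c);d(M,99.9,4.7,0);d(M,0,0,100)
"
```

```text
t 26.35 q [ 0.02  0.08  2.31 -0.01  0.21  1.54] p [603.  35.  49.] lean deg xy [30.8  0.4] yaw of tool x 3.6 F [-3.3 -1.1  0.7] op 0.001
 side blob [217, 200, 7, 4, 28] c 220.0 201.5 du/dv inf lower 0.0
 side blob [230, 200, 8, 5, 34] c 232.9 201.9 du/dv -4.26 lower -0.0
 latch cand [(np.int32(9), [169.0, 222.0]), (np.int32(17), [210.1, 231.4]), (np.int32(6), [183.5, 244.7]), (np.int32(22), [194.8, 244.6]), (np.int32(7), [205.3, 244.4])]
world (99.9, 4.7, 0) -> tool [86.0, 0.0, 51.0]
world (0, 0, 100) -> tool [51.0, 2.0, -86.0]
```

>>> play_rows([
  [0,[6,0,3],0],
  [0,[12,0,7],0],
  [0,[18,0,11],0],
  [0,[24,0,14],0],
  [0,[30,0,18],0],
])

```text
time: 26.87
ee_pos: [0.6377, 0.0366, 0.049]
tcp_rot: [3.021, 0.084, 0.831]
ft_force: [-1.8, 0.5, -1.2]
opening: -0.0
grip_force: 0.9
```

```bash
python3 -W ignore -c "
from h import *
s,M=st();c,t=band();latch(c);d(M,99.9,4.7,0)
"
```

```text
t 26.87 q [ 0.02  0.14  2.24 -0.01  0.22  1.55] p [638.  37.  49.] lean deg xy [30.8  0.4] yaw of tool x 3.6 F [-1.8  0.5 -1.2] op -0.0
 side blob [216, 200, 8, 4, 25] c 219.6 201.3 du/dv 13.541 lower 0.5
 latch cand [(np.int32(6), [169.5, 222.0]), (np.int32(7), [183.9, 244.6]), (np.int32(8), [190.9, 244.5]), (np.int32(16), [202.4, 244.6])]
world (99.9, 4.7, 0) -> tool [86.0, 0.0, 51.0]
```

>>> play_rows([
  [0,[6,0,3],0],
  [0,[12,0,7],0],
  [0,[18,0,11],0],
  [0,[25,0,15],0],
  [0,[31,0,19],0],
])

```text
time: 27.38
ee_pos: [0.6745, 0.0385, 0.0488]
tcp_rot: [3.021, 0.084, 0.833]
ft_force: [-2.5, 0.2, -1.4]
opening: -0.004
grip_force: 0.9
```

```bash
python3 -W ignore -c "
from h import *
s,M=st();c,t=band();latch(c)
for im,(x0,y0,x1,y1),nm in((t,(190,80,290,130),'top'),(c,(140,190,215,250),'side')):
    k=cv2.inRange(cv2.cvtColor(im['image'],cv2.COLOR_BGR2HSV),(105,120,40),(125,255,255))[y0:y1,x0:x1]
    n,l,q,ce=cv2.connectedComponentsWithStats(k)
    for i in range(1,n):
        if q[i,4]>8:
            e=ce[i]+[x0,y0];print(nm,q[i].tolist(),e.round(1),(onz(im,*e,.06)*1000).round())
"
```

```text
t 27.38 q [ 0.02  0.2   2.17 -0.02  0.24  1.55] p [675.  38.  49.] lean deg xy [30.8  0.4] yaw of tool x 3.6 F [-2.5  0.2 -1.4] op -0.004
 side blob [233, 200, 14, 6, 44] c 241.2 202.4 du/dv -3.396 lower -0.0
 latch cand [(np.int32(32), [198.3, 244.5])]
top [47, 15, 16, 5, 64] [244.5  97.4] [804.   9.  60.]
top [26, 16, 15, 4, 60] [223.   97.5] [804.  70.  60.]
top [46, 37, 15, 8, 57] [243.  121.4] [735.  12.  60.]
side [22, 31, 6, 19, 74] [164.6 230.1] [798.  90.  60.]
```

>>> play_rows([
  [0,[2,0,1],0],
  [0,[4,0,2],0],
  [0,[6,0,3],0],
  [0,[8,0,5],0],
  [0,[8,0,5],0],
])

```text
time: 27.9
ee_pos: [0.6832, 0.0389, 0.0485]
tcp_rot: [3.021, 0.084, 0.832]
ft_force: [-1.3, -0.9, -0.9]
opening: -0.003
grip_force: 0.4
```

```bash
cat > fin.py <<'E'
from h import *
s,M=st();c,t=cam('side'),cam('top')
for im,(x0,y0,x1,y1),nm in((t,(190,80,290,112),'top'),(c,(140,190,215,250),'side')):
    k=cv2.inRange(cv2.cvtColor(im['image'],cv2.COLOR_BGR2HSV),(105,120,40),(125,255,255))[y0:y1,x0:x1]
    n,l,q,ce=cv2.connectedComponentsWithStats(k)
    for i in range(1,n):
        if q[i,4]>8:
            e=ce[i]+[x0,y0];print(nm,q[i].tolist(),e.round(1),(onz(im,*e,.06)*1000).round())
E
python3 -W ignore fin.py
```

```text
t 27.9 q [ 0.02  0.22  2.15 -0.02  0.24  1.55] p [683.  39.  48.] lean deg xy [30.8  0.4] yaw of tool x 3.6 F [-1.3 -0.9 -0.9] op -0.003
top [26, 14, 15, 5, 62] [222.8  95.6] [809.  70.  60.]
top [47, 14, 16, 4, 64] [244.5  95.5] [810.   9.  60.]
side [19, 31, 7, 19, 79] [161.8 229.9] [806.  89.  60.]
```

>>> play_rows([
  [0,[-15,0,-9],0],
  [0,[-35,0,-21],0],
  [0,[-70,0,-42],0],
  [0,[-100,0,-60],0],
  [0,[-100,0,-60],0],
])

```text
time: 28.42
ee_pos: [0.5572, 0.033, 0.0443]
tcp_rot: [3.026, 0.084, 0.817]
ft_force: [-0.3, -0.6, -2.3]
opening: -0.002
grip_force: 0.0
```

```bash
cat >> fin.py <<'E'
a=cv2.resize(c['image'][150:270,130:290],(480,360),interpolation=cv2.INTER_CUBIC)
b=cv2.resize(t['image'][80:230,180:290],(264,360),interpolation=cv2.INTER_CUBIC)
cv2.imwrite('pics/f.png',np.hstack([a,b]))
for X in(670,680,690):
    f=lambda x,y,z:((proj(c,(R.from_euler('z',2.9,degrees=True).apply([x,y,z])+[X+65,40,0])/1000)-[130,150])*3).round()
    print(X,[f(x,52,z) for x,z in((-65,60),(-65,35),(65,60),(65,35))])
E
python3 -W ignore fin.py
```

```text
t 28.42 q [0.01 0.   2.4  0.   0.21 1.53] p [557.  33.  44.] lean deg xy [30.2  0.4] yaw of tool x 3.5 F [-0.3 -0.6 -2.3] op -0.002
top [26, 14, 15, 5, 62] [222.8  95.6] [809.  70.  60.]
top [47, 14, 16, 4, 63] [244.4  95.5] [810.   9.  60.]
side [19, 31, 7, 19, 77] [161.9 230. ] [806.  90.  60.]
670 [array([233., 244.]), array([234., 263.]), array([103., 244.]), array([105., 263.])]
680 [array([223., 244.]), array([224., 263.]), array([ 93., 243.]), array([ 96., 263.])]
690 [array([213., 243.]), array([214., 262.]), array([ 84., 243.]), array([ 86., 262.])]
```

View pics/f.png

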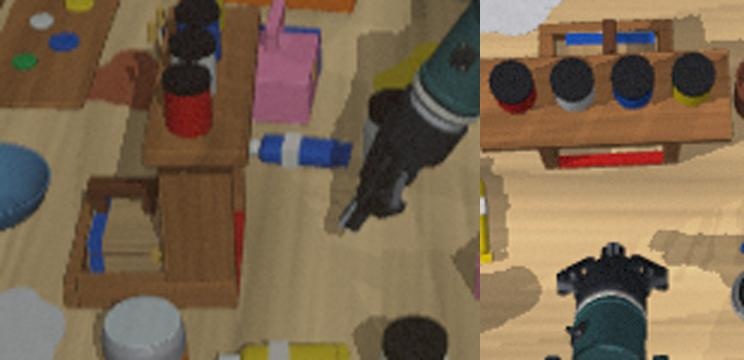

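>>> play_rows([
  [0,[35,0,21],0],
  [0,[70,0,42],0],
  [0,[90,0,54],0],
  [0,[98,0,59],0],
  [0,[101,0,61],0],
])

```text
time: 28.93
ee_pos: [0.6889, 0.0391, 0.0503]
tcp_rot: [3.019, 0.084, 0.839]
ft_force: [-1.0, -0.6, -0.9]
opening: -0.0
grip_force: 0.1
```

>>> play_rows([
  [0,[1,0,1],0],
  [0,[3,0,2],0],
  [0,[5,0,3],0],
  [0,[5,0,3],0],
  [0,[5,0,3],0],
])

```text
time: 29.35
ee_pos: [0.6892, 0.0392, 0.0477]
tcp_rot: [3.021, 0.084, 0.831]
ft_force: [-1.6, 0.3, -0.2]
opening: -0.003
grip_force: 0.5
```

>>> play_rows([
  [0,[-15,0,-9],0],
  [0,[-35,0,-21],0],
  [0,[-70,0,-42],0],
  [0,[-100,0,-60],0],
  [0,[-100,0,-60],0],
])

```text
time: 29.77
ee_pos: [0.5633, 0.0333, 0.0434]
tcp_rot: [3.026, 0.084, 0.814]
ft_force: [-2.0, -0.4, -1.8]
opening: 0.001
grip_force: 0.0
```

```bash
python3 -W ignore fin.py; python3 -W ignore -c "
from h import *
c=cam('side');t=cam('top')
def yel(img,roi):
    x0,y0,x1,y1=roi;h=cv2.cvtColor(img,cv2.COLOR_BGR2HSV)[y0:y1,x0:x1]
    k=cv2.inRange(h,(18,115,70),(30,255,255));n,l,s,ce=cv2.connectedComponentsWithStats(k)
    print([(s[i,4],(ce[i]+[x0,y0]).round(1).tolist()) for i in range(1,n) if s[i,4]>3])
o=cv2.resize(cv2.imread('pics/side0.png'),(512,384),interpolation=cv2.INTER_AREA)
yel(o,(240,225,262,245));yel(c['image'],(165,222,192,248))
# original latch height by near-face plane y
def z_at_y(u,v,y):
    p,dd=ray(c,u,v);q=p+dd*(y-p[1])/dd[1];return (q*1000).round(1)
print(z_at_y(250.75,237,.086))
h=cv2.cvtColor(c['image'],cv2.COLOR_BGR2HSV);k=cv2.inRange(h,(105,120,40),(125,255,255))[215:250,150:175]
v,u=np.nonzero(k);
print([(r+215,(u[v==r].mean()+150).round(1)) for r in np.unique(v)][::3])
for th in(0,6):
    R0=R.from_euler('zy',[2.9,th],degrees=True)
    f=lambda x,z:proj(c,(R0.apply([x-65,52,z])+[820,42,0])/1000).round(1)
    print(th,'band',f(57,60),f(57,30),'latch z33',f(0,33))
"

```

```text
t 29.77 q [ 0.01  0.02  2.39 -0.    0.21  1.53] p [563.  33.  43.] lean deg xy [30.1  0.4] yaw of tool x 3.5 F [-2.  -0.4 -1.8] op 0.001
top [26, 12, 15, 5, 61] [222.9  93.5] [815.  70.  60.]
top [47, 12, 16, 4, 64] [244.5  93.5] [816.   9.  60.]
side [17, 31, 7, 19, 79] [159.9 230. ] [812.  90.  60.]
670 [array([233., 244.]), array([234., 263.]), array([103., 244.]), array([105., 263.])]
680 [array([223., 244.]), array([224., 263.]), array([ 93., 243.]), array([ 96., 263.])]
690 [array([213., 243.]), array([214., 262.]), array([ 84., 243.]), array([ 86., 262.])]
[(np.int32(41), [250.5, 236.6])]
[(np.int32(38), [180.6, 234.7])]
[536.5  86.   41.4]
[(np.int64(221), np.float64(161.5)), (np.int64(224), np.float64(160.5)), (np.int64(227), np.float64(159.5)), (np.int64(230), np.float64(159.0)), (np.int64(233), np.float64(159.5)), (np.int64(236), np.float64(159.5)), (np.int64(239), np.float64(160.0))]
0 band [160.6 230.8] [161.5 238.4] latch z33 [180.1 237.7]
6 band [158.5 230.5] [160.4 238.1] latch z33 [178.7 235.9]
```

```bash
python3 -c "
from plant import arm
print(arm.job_done())"
```

```text
the job is handed in; nothing more can be done
None
```

The paint box is flat in the bay, about 12 mm behind the sill by my camera measurements, and I handed it in at about 30 s; on the first try the tight grip lifted the whole box about 19 mm off the table, so I set it straight back down and re-gripped loosely, which may count as carrying.

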